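Hold the bleed lever on its fourth click

TASK

Pull the service drawer of the low white bath unit fully open by its bar handle. Inside, push the upright black knob of the spring-loaded bleed lever along over the row of pins, feel and count the clicks, and stop after the fourth click without going on to a fifth. The lever springs back when let go, so finish while still holding it there, with the drawer still open and the glassware left standing where it was.

Things in the scene. Friction and masses are not known exactly. Their poses are not given: they have to be found in the camera images.
- unit_front (a point): low white bath unit, fixed, 260 mm deep, 280 wide, 125 high; this point is the middle of its top front edge; x points from its front to its back, z up. On its rear part, from 115 mm behind the front, a steel rim tank 20 mm high holds small amber flasks reaching 181 mm above the table
- drawer (a joint): opening of the unit's service drawer: 0 shut, 0.140 m at its end stop; it slides straight out of the unit's front (along unit -x). Starts 0 to 20 mm open. Sliding friction about 4 N, no spring or catch: it stays where it is left
- drawer_handle (a point): middle of the drawer's steel bar handle: level round bar 120 mm long, 11 mm thick, 35 mm off the drawer front on two end posts, 104 mm above the table, open from above. x points into the unit (the drawer opens along -x), y along the bar, z up. The front plate is 280 mm wide, its top edge 113 mm above the table
- lever: bleed lever in the drawer: flat steel arm, turns clockwise from above on an upright pivot. Origin on the pivot axis, 9 mm above the table, 137 mm behind the handle bar, on the drawer's middle line; x along the arm to the knob. At rest the arm is 0.95 rad short of pointing straight at the handle; travel 1.6 rad. Under the unit's top, out of reach, while the drawer is shut
- lever_knob (a point): grip point of the lever's knob: upright black cylinder, 16 mm diameter, 70 mm from the pivot; this point is on its axis 10 mm below its top; top 102 mm, foot 51 mm above the table. Axes as lever. A return spring pushes back at the knob: 7 N at rest, 8.7 N after 1 rad. Each click adds up to about 5 N before its pin and takes as much off after it; let go, the lever flies back to rest
- sector: fixed fan under the lever on the same pivot, six upright brass pins 0.24 rad apart at 42 mm radius, tops 41 mm above the table; the lever's pawl clicks once per pin passed. Its set angle varies: 0.10 to 0.30 rad of lever travel to pin 1. Origin on the pivot; x points midway between pins 4 and 5: pins 1 to 6 at +0.84, +0.60, +0.36, +0.12, -0.12, -0.36 rad (+ is anticlockwise)
- jar: bystander: amber jar with red screw cap, 64 mm diameter, 100 mm high, loose, beside the unit; origin under its middle, z up
- flask: bystander: glass measuring flask with narrow neck, 72 mm wide, 146 mm high, loose, beside the unit; origin under its middle, z up
- beaker: bystander: open glass beaker, 68 mm diameter, 90 mm high, loose, beside the unit; origin under its middle, z up

How it is judged (in metres and radians):
On the way, in this order (a step that is already met when the one before it is completed fails the run):
1. the drawer is pulled fully open (130 of its 140 mm or more) (value of joint drawer above 0.13 m), for 0.2 s.
2. the robot's fingers have pushed the lever over the first pin (y of lever_knob in the frame of sector below 0.048 m and contact force between the fingers and lever above 1 N).
At the end, for the whole second after the job is handed in: The robot's fingers hold the lever still (more than 1.5 N on it, under 0.15 rad/s) past the fourth pin and short of the fifth (knob within about 8 mm of midway between them), with the drawer still at least 120 mm open (y of lever_knob in the frame of sector between -0.0082 and 0.0078 m and contact force between the fingers and lever above 1.5 N and angular speed of lever below 0.15 rad/s and value of joint drawer above 0.12 m); the arm keeps its last pose, push and grip.
It fails at once if the lever goes over the fifth pin (y of lever_knob in the frame of sector below -0.0098 m).
It fails at once if the jar is moved by more than 30 mm or tipped (distance of jar from where it was at the start of the episode above 0.03 m or angle between jar's own z axis and vertical above 0.5 rad).
It fails at once if the flask is moved by more than 30 mm or tipped (distance of flask from where it was at the start of the episode above 0.03 m or angle between flask's own z axis and vertical above 0.5 rad).
It fails at once if the beaker is moved by more than 30 mm or tipped (distance of beaker from where it was at the start of the episode above 0.03 m or angle between beaker's own z axis and vertical above 0.5 rad).
It also fails if it takes over 72 s, if anything falls off the work surface, if the arm or the gripper's body presses on something with over 40 N, if the wrist force passes 120 N, or if a joint passes its speed limit or range.

ROBOT

A 7-joint arm with a two-finger parallel gripper is mounted at the origin on the work surface. World frame = base frame: x ahead of the robot, y to its left, z up, the work surface at z = 0. Lengths are in mm, angles in rad, forces in N, time in s.
With the tool pointing down it reaches from about 425 to 950 mm from the base axis. Payload 16.7 kg.
Tool frame: the origin (TCP) lies between the finger pads; the fingertips stand 8 mm ahead of it and the grasp point (between the pads) lies 11 mm behind it; z points along the fingers, y is the line along which they close (so a half turn about z gives the same grasp; the last joint's range is limited). The gripper opens to 94 mm and grips with 3 to 60 N. Pads are 16 mm wide; open, the fingers measure 119 mm over their backs; the gripper's body (75 mm by 177 mm) begins 78 mm behind the grasp point.
Start: joints at [1.085, 0.426, 0.074, 1.606, -0.034, 1.111, -0.067], TCP at [222.397, -637.271, 213.467] pointing down, gripper open.
Joint ranges: [-2.85, 2.85], [-0.5, 2.14], [-1.23, 1.37], [0.21, 2.46], [-1.02, 4.16], [0.16, 2.05], [-2.73, 2.73]. Speed limits (rad/s): [1.89, 1.89, 2.39, 2.39, 3.01, 3.01, 3.01].

INTERFACE

Orientations are given as [roll, pitch, yaw] about the fixed x, y, z axes, in that order (R = Rz(yaw) Ry(pitch) Rx(roll)).
In Python, from station import state, viewer, ticket gives the robot as it stands. The module is installed in compiled form; this text tells all that it offers.
- The arm moves only by the tool drive_tool, never from a script. Its argument "deltas" is one flat list of numbers, 5 for each row, row after row: the finger opening in mm, from 0 to 94, then the shift along the tool's x, y, z each as a share of 0.025 m, from -1 to 1, then the turn about the tool's z as a share of 0.08 rad, from -1 to 1. A call has exactly 5 rows; each row shifts and turns the commanded pose from where the row before left it, along the tool's axes as they then stand; what a row does not reach is not made up. A row lasts 1/10 s, in which the tool goes at most 50 mm and 8.59 degrees, less where a joint would pass 70% of its speed; a pose out of reach is approached as far as the arm can. A call with a number of a shift or a turn outside -1 to 1 is refused whole. A call with a gripper value outside its range is refused whole. The fingers move at their own pace and stop on an object; "grip_force" is the grip in N (left out, the last holds). Time passes only in rows, so rows that do not move let the fingers close, or fill a call up. It gives the time, the measured TCP pose, the force, the opening and the grip force at its end, in the units of the state.
- state(): the state, without advancing time (a new reading comes with each control period).
- viewer.read_camera(name): name is "scene" or "top" or "wrist"; returns a dict with "pixels" (420x560x3 uint8, blue, green, red), "mtx" (3x3 intrinsics, pixels), "cam_to_world" (4x4, takes a point from camera to world coordinates); the wrist camera has in their place "T_tool_cam" (4x4, takes a point from camera to tool coordinates, whose origin is the TCP and whose axes are the flange's). Camera axes: x right, y down, z forward; pixel columns grow to the right and rows downward; lengths in mm; the calibration is good to about 2 mm. The wrist camera is an equidistant fisheye: a pixel r from the principal point sees the ray r / f radians off the axis. A picture is of the moment at which its call begins: read the wrist's pose just before it. There is no depth.
- ticket.finish_job(): hands the job in; it is judged then, once.
The state is a dict: "t": time; "joint_pos": joint angles; "joint_vel": joint speeds; "joint_torque": joint torques, N m; "eef_pos": TCP position; "tcp_rot": TCP orientation; "ft_force": force on the tool from outside, world axes, zero at the start; "ft_torque": the same for the moment, N m; "opening": finger opening in mm; "grasp_force": force on a finger pad.
Only numpy, scipy, OpenCV 4.12 (cv2) and the standard library are available. Lean on these libraries where they do the work, as an engineer would, in place of code of your own. Each camera call takes 0.05 s, during which the arm holds its last target. There are 200 camera calls.

## Working session

There is one attempt and no reset: what is moved stays moved. The work goes in short steps, Python scripts to look and compute and a tool call to move; the robot and the scene stay as the last step left them, time stands still between calls to the robot, and variables do not carry over. Pictures are saved under pics/ and viewed, at most 10 in all, crops included, and the job is handed in when it is done.

Besides the shell and the picture viewer there is one more tool, called after ">>>" in YAML: its name, and indented under it one key for each argument. drive_tool: Moves the arm, as the interface text tells. Its arguments: {"type":"object","properties":{"deltas":{"type":"array"},"grip_force":{"type":"number"}},"required":["deltas"]}

```bash
mkdir -p pics; python3 - <<'E'
from station import state, viewer
import cv2,numpy as np
s=state(); print({k:np.round(v,3).tolist() for k,v in s.items()})
np.set_printoptions(precision=3,suppress=True)
for n in("scene","top"):
    c=viewer.read_camera(n); cv2.imwrite(f"pics/{n}0.png",c["pixels"]); print(n,c["mtx"],c["cam_to_world"])
E
```

```text
{'t': 0.0, 'joint_pos': [1.085, 0.427, 0.074, 1.607, -0.034, 1.111, -0.067], 'joint_vel': [-0.001, 0.0, 0.002, -0.001, 0.0, -0.001, -0.001], 'joint_torque': [0.0, -93.583, 3.666, -45.419, -0.049, 0.02, 0.0], 'eef_pos': [222.268, -636.872, 212.768], 'tcp_rot': [-3.14, 0.0, 0.336], 'ft_force': [-0.718, 0.199, 0.107], 'ft_torque': [-0.049, 0.013, 0.013], 'grasp_force': 0.0, 'opening': 93.919}
scene [[437.018   0.    276.863]
 [  0.    437.018 211.38 ]
 [  0.      0.      1.   ]] [[  -0.053    0.759   -0.649 1257.634]
 [   0.999    0.041   -0.033   10.811]
 [   0.001   -0.65    -0.76   857.28 ]
 [   0.       0.       0.       1.   ]]
top [[455.325   0.    278.872]
 [  0.    455.325 202.71 ]
 [  0.      0.      1.   ]] [[ -0.028  -0.986   0.162 468.302]
 [ -1.      0.026  -0.01   -2.083]
 [  0.005  -0.162  -0.987 974.442]
 [  0.      0.      0.      1.   ]]
```

View pics/scene0.png

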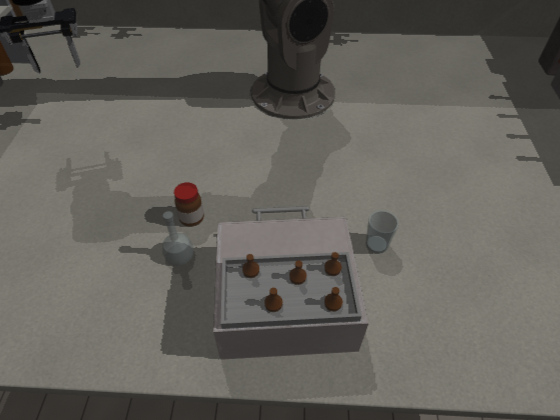

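View pics/top0.png

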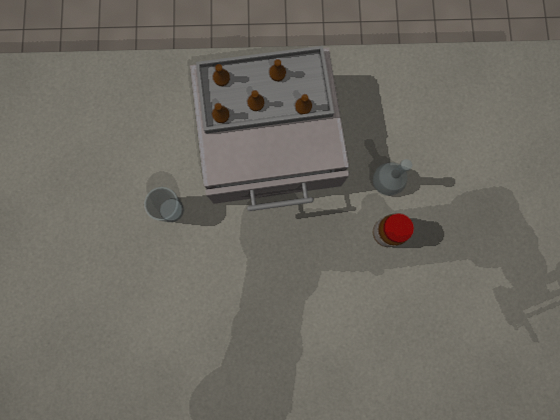

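The top view shows the handle bar from about (250,207) to (312,201), and the unit's top front edge from (205,187) to (346,168). The jar is at (398,229), the flask at (390,178) and the beaker at (165,205). The drawer is almost shut.

```bash
cat > h.py <<'E'
import numpy as np,cv2
from station import state, viewer
np.set_printoptions(precision=1,suppress=True)
def ray(c,uv):
    K=c["mtx"];T=c["cam_to_world"]
    d=T[:3,:3]@np.linalg.solve(K,[uv[0],uv[1],1.]);return T[:3,3],d
def onz(c,uv,z):
    o,d=ray(c,uv);return o+d*(z-o[2])/d[2]
E
python3 - <<'E'
from h import *
c=viewer.read_camera("top");s=viewer.read_camera("scene")
for n,uv,z in[("hL",(250,207),104),("hR",(312,201),104),("uL",(205,187),125),("uR",(346,168),125),("rL",(191,63),125),("capjar",(398,229),100),("beaker base",(172,209),0),("flask",(392,180),36)]: print(n,onz(c,uv,z))
for n,uv,z in[("hR",(254,210.5),104),("hL",(310,210),104),("uR",(219,223),125),("uL",(348,220),125),("jar",(187,191),100)]: print("s",n,onz(s,uv,z))
a=cv2.resize(c["pixels"][150:230,190:350],None,fx=5,fy=5,interpolation=cv2.INTER_CUBIC)
b=cv2.resize(s["pixels"][195:235,210:370],None,fx=5,fy=5,interpolation=cv2.INTER_CUBIC)
cv2.imwrite("pics/c1.png",cv2.convertScaleAbs(a if 0 else np.vstack([a[:390],b]),alpha=1.5))
E
```

```text
hL [603.9  45.5 104. ]
hR [612.5 -74.8 104. ]
uL [641.4 129.1 125. ]
uR [ 671.3 -140.7  125. ]
rL [893.5 156.6 125. ]
capjar [ 554. -239.  100.]
beaker base [620.3 219.7   0. ]
flask [ 664.1 -251.    36. ]
s hR [614.1 -74.1 104. ]
s hL [605.8  53.  104. ]
s uR [ 671.6 -144.   125. ]
s uL [648.2 134.2 125. ]
s jar [ 558.5 -238.7  100. ]
```

View pics/c1.png

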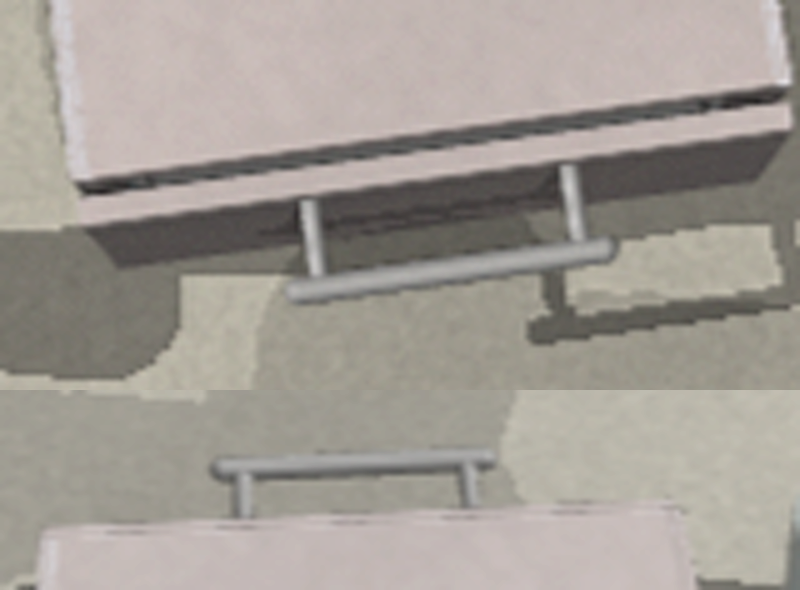

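Refined ends from the crop: in the top view the bar runs (247.6,208.2) to (313,199.6) and the unit's edge (206,186.4) to (347.6,167). In the scene view the bar runs (252.4,210.6) to (308.6,208.8).

```bash
cat >> h.py <<'E'
from scipy.spatial.transform import Rotation as Ro
def plan(p,yaw=None):
    "total shift in tool-axis shares (25 mm) and turn shares (0.08) to TCP target p"
    s=state();R=Ro.from_euler("xyz",s["tcp_rot"]).as_matrix()
    t=R.T@(np.array(p)-s["eef_pos"])/25
    w=0 if yaw is None else -(yaw-s["tcp_rot"][2])/.08
    print("shares",np.round(t,2),"turn",round(w,2))
E
python3 - <<'E'
from h import *
c=viewer.read_camera("top");s=viewer.read_camera("scene")
def rep(n,A,B):
    d=A-B;print(n,A,B,"mid",(A+B)/2,"len",np.linalg.norm(d),"a %.3f"%np.arctan2(-d[0],d[1]))
rep("handle top",onz(c,(248.4,208),104),onz(c,(312.4,199.7),104))
rep("handle scn",onz(s,(308,208.9),104),onz(s,(253.2,210.6),104))
rep("unit top",onz(c,(206,186.4),125),onz(c,(347.6,167),125))
plan([608,-11,213],1.67)
E
```

```text
handle top [602.1  48.6 104. ] [615.  -75.7 104. ] mid [608.5 -13.5 104. ] len 125.02628308059062 a 0.104
handle scn [602.7  48.4 104. ] [614.5 -75.9 104. ] mid [608.6 -13.7 104. ] len 124.85515535289898 a 0.095
unit top [642.5 127.2 125. ] [ 673.2 -143.9  125. ] mid [657.9  -8.3 125. ] len 272.8792667138146 a 0.113
shares [ 22.8 -18.6   0. ] turn -16.68
```

>>> drive_tool:
  deltas: [34,0.76,-0.62,0,0,34,0.76,-0.62,0,0,34,0.76,-0.62,0,0,34,0.76,-0.62,0,0,34,0.76,-0.62,0,0]

```text
t: 0.8
eef_pos: [287.0, -531.9, 213.5]
tcp_rot: [3.142, -0.0, 0.336]
ft_force: [0.2, -0.4, -0.3]
opening: 57.5
grasp_force: 0.0
```

>>> drive_tool:
  deltas: [34,0.76,-0.62,0,0,34,0.76,-0.62,0,0,34,0.76,-0.62,0,0,34,0.76,-0.62,0,0,34,0.76,-0.62,0,0]

```text
t: 1.3
eef_pos: [351.1, -427.4, 213.6]
tcp_rot: [3.141, -0.0, 0.336]
ft_force: [0.5, -0.6, 0.2]
opening: 34.1
grasp_force: 0.0
```

>>> drive_tool:
  deltas: [34,0.76,-0.62,0,0,34,0.76,-0.62,0,0,34,0.76,-0.62,0,0,34,0.76,-0.62,0,0,34,0.76,-0.62,0,0]

```text
t: 1.8
eef_pos: [415.3, -323.0, 213.6]
tcp_rot: [3.141, -0.0, 0.336]
ft_force: [0.4, 0.4, -0.2]
opening: 33.8
grasp_force: 0.0
```

>>> drive_tool:
  deltas: [34,0.76,-0.62,0,0,34,0.76,-0.62,0,0,34,0.76,-0.62,0,0,34,0.76,-0.62,0,0,34,0.76,-0.62,0,0]

```text
t: 2.3
eef_pos: [479.5, -218.5, 213.6]
tcp_rot: [3.141, -0.0, 0.336]
ft_force: [0.3, 0.3, -1.0]
opening: 34.0
grasp_force: 0.0
```

>>> drive_tool:
  deltas: [34,0.76,-0.62,0,0,34,0.76,-0.62,0,0,34,0.76,-0.62,0,0,34,0.76,-0.62,0,0,34,0.76,-0.62,0,0]

```text
t: 2.8
eef_pos: [543.6, -114.1, 213.6]
tcp_rot: [3.142, -0.0, 0.336]
ft_force: [0.9, 1.1, 0.1]
opening: 34.0
grasp_force: 0.0
```

>>> drive_tool:
  deltas: [34,0.76,-0.62,0,0,34,0.76,-0.62,0,0,34,0.76,-0.62,0,0,34,0.76,-0.62,0,0,34,0.76,-0.62,0,0]

```text
t: 3.3
eef_pos: [607.8, -9.6, 213.5]
tcp_rot: [3.142, -0.0, 0.336]
ft_force: [-0.4, 0.2, 0.8]
opening: 33.9
grasp_force: 0.0
```

>>> drive_tool:
  deltas: [34,0,0,0,-1,34,0,0,0,-1,34,0,0,0,-1,34,0,0,0,-1,34,0,0,0,-1]

```text
t: 3.8
eef_pos: [607.3, -10.4, 213.5]
tcp_rot: [-3.142, 0.0, 0.739]
ft_force: [-0.5, 0.3, 0.3]
opening: 34.4
grasp_force: 0.0
```

>>> drive_tool:
  deltas: [34,0,0,0,-1,34,0,0,0,-1,34,0,0,0,-1,34,0,0,0,-1,34,0,0,0,-1]

```text
t: 4.3
eef_pos: [607.3, -10.5, 213.5]
tcp_rot: [-3.142, 0.0, 1.139]
ft_force: [-0.3, -0.8, 0.8]
opening: 33.9
grasp_force: 0.0
```

>>> drive_tool:
  deltas: [34,0,0,0,-1,34,0,0,0,-1,34,0,0,0,-1,34,0,0,0,-1,34,0,0,0,-1]

```text
t: 4.8
eef_pos: [607.3, -10.5, 213.5]
tcp_rot: [-3.142, -0.0, 1.539]
ft_force: [0.3, 0.5, -0.2]
opening: 34.0
grasp_force: 0.0
```

```bash
python3 - <<'E'
from h import *
s=state();print(s["t"],s["eef_pos"],s["tcp_rot"],s["joint_pos"],s["opening"]); plan([608.5,-13.6,130],1.675)
E
```

```text
4.8 [607.3 -10.5 213.5] [-3.1 -0.   1.5] [ 0.3  0.4 -0.5  1.7  0.2  1.1 -0.3] 33.9684674038057
shares [-0.1  0.1  3.3] turn -1.7
```

>>> drive_tool:
  deltas: [34,-0.1,0.05,0,-0.85,34,0,0,0.8,-0.85,34,0,0,0.9,0,34,0,0,0.9,0,34,0,0,0.9,0]

```text
t: 5.3
eef_pos: [608.5, -13.2, 125.2]
tcp_rot: [3.141, 0.0, 1.671]
ft_force: [0.5, -0.4, -0.4]
opening: 33.8
grasp_force: 0.0
```

>>> drive_tool:
  deltas: [34,0,0,0.6,0,34,0,0,0.6,0,10,0,0,0,0,8,0,0,0,0,4,0,0,0,0]
  grip_force: 30

```text
t: 5.8
eef_pos: [609.1, -12.9, 97.0]
tcp_rot: [3.14, 0.0, 1.672]
ft_force: [0.2, -0.5, -0.6]
opening: 13.6
grasp_force: 0.0
```

>>> drive_tool:
  deltas: [4,0,0,0,0,4,0,0,0,0,4,0,0,0,0,4,0,0,0,0,4,0,0,0,0]

```text
t: 6.3
eef_pos: [609.2, -12.9, 97.0]
tcp_rot: [3.14, 0.0, 1.672]
ft_force: [-0.6, -0.2, 6.7]
opening: 10.2
grasp_force: 30.0
```

>>> drive_tool:
  deltas: [4,0,-0.2,0,0,4,0,-0.4,0,0,4,0,-0.5,0,0,4,0,-0.5,0,0,4,0,-0.5,0,0]

```text
t: 6.8
eef_pos: [557.0, -18.7, 96.9]
tcp_rot: [3.139, 0.001, 1.671]
ft_force: [4.9, -3.0, 6.2]
opening: 10.3
grasp_force: 30.0
```

>>> drive_tool:
  deltas: [4,0,-0.5,0,0,4,0,-0.5,0,0,4,0,-0.5,0,0,4,0,-0.5,0,0,4,0,-0.4,0,0]

```text
t: 7.3
eef_pos: [497.1, -25.4, 96.9]
tcp_rot: [3.139, 0.001, 1.671]
ft_force: [5.5, -5.7, 5.2]
opening: 10.0
grasp_force: 30.0
```

>>> drive_tool:
  deltas: [4,0,-0.2,0,0,4,0,-0.12,0,0,4,0,-0.08,0,0,4,0,-0.04,0,0,4,0,0,0,0]

```text
t: 7.8
eef_pos: [486.5, -26.6, 96.9]
tcp_rot: [3.139, 0.002, 1.671]
ft_force: [2.8, -6.8, 7.4]
opening: 10.0
grasp_force: 30.0
```

>>> drive_tool:
  deltas: [4,0,-0.1,0,0,4,0,-0.1,0,0,4,0,-0.1,0,0,4,0,-0.1,0,0,4,0,0,0,0]

```text
t: 8.3
eef_pos: [476.4, -27.7, 96.9]
tcp_rot: [3.14, 0.002, 1.671]
ft_force: [1.9, -7.8, 9.1]
opening: 10.3
grasp_force: 30.0
```

>>> drive_tool:
  deltas: [4,0,-0.06,0,0,4,0,-0.06,0,0,4,0,-0.06,0,0,4,0,0,0,0,4,0,0,0,0]

```text
t: 8.8
eef_pos: [473.4, -28.0, 96.9]
tcp_rot: [3.137, 0.001, 1.671]
ft_force: [12.0, -7.3, -2.2]
opening: 10.2
grasp_force: 30.0
```

>>> drive_tool:
  deltas: [4,0,-0.06,0,0,4,0,-0.06,0,0,4,0,0,0,0,4,0,0,0,0,4,0,0,0,0]

```text
t: 9.3
eef_pos: [473.3, -27.9, 97.1]
tcp_rot: [3.132, 0.001, 1.671]
ft_force: [32.3, -7.7, -26.1]
opening: 10.3
grasp_force: 30.0
```

>>> drive_tool:
  deltas: [30,0,0,0,0,34,0,0,0,0,34,0,0,0,0,34,0,0,-0.3,0,34,0,0,-0.8,0]

```text
t: 9.8
eef_pos: [466.9, -27.1, 123.0]
tcp_rot: [-3.139, -0.001, 1.672]
ft_force: [0.0, -0.2, 1.0]
opening: 34.0
grasp_force: 0.0
```

>>> drive_tool:
  deltas: [34,0,0,-1,0,34,0,0,-1,0,34,0,0,-1,0,34,0,0,-1,0,34,0,0,0,0]

```text
t: 10.3
eef_pos: [469.4, -27.0, 226.8]
tcp_rot: [3.137, 0.001, 1.672]
ft_force: [-0.0, 0.7, -0.8]
opening: 33.9
grasp_force: 0.0
```

```bash
python3 - <<'E'
from h import *
s=state();print(s["eef_pos"],s["tcp_rot"])
ims=[]
for n in("top","scene","wrist"):
    c=viewer.read_camera(n);cv2.imwrite(f"pics/{n}2.png",c["pixels"])
    ims.append(c["pixels"])
    if n=="wrist":print(c["mtx"],c["T_tool_cam"])
print(s["t"])
cv2.imwrite("pics/c2.png",cv2.resize(np.hstack([cv2.resize(ims[0][120:330,180:380],(400,420)),cv2.resize(ims[1][120:330,180:380],(400,420))]),(800,420)))
E
```

```text
[469.4 -27.  226.8] [3.1 0.  1.7]
[[325.2   0.  282.8]
 [  0.  325.2 202.2]
 [  0.    0.    1. ]] [[  -0.    -1.    -0.2   69.3]
 [   1.    -0.     0.    -0.7]
 [  -0.    -0.2    1.  -170.6]
 [   0.     0.     0.     1. ]]
10.3
```

View pics/c2.png

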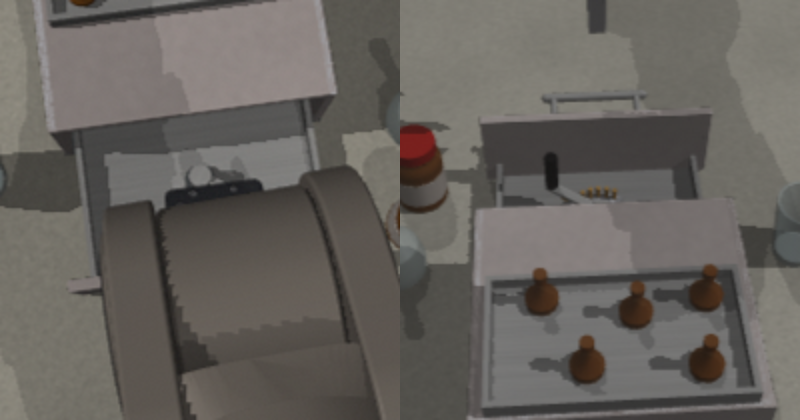

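View pics/wrist2.png

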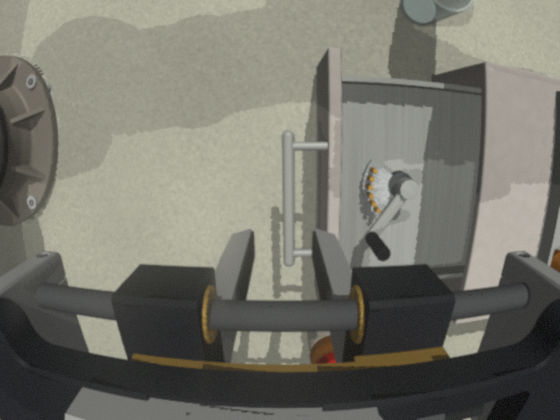

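The drawer is open. The scene crop shows the black knob at crop (551,156), which is full-image (255.5,198). The lever arm runs from it to the pivot by the brass pins. In the wrist view the knob spans (370,237) to (386,254), the pivot cap is at (409,188), and the bar runs (288,133) to (290,262).

```bash
cat >> h.py <<'E'
def wray(c,s,uv):
    K=c["mtx"];v=np.array([uv[0]-K[0,2],uv[1]-K[1,2]]);r=np.linalg.norm(v);th=r/K[0,0]
    d=np.r_[v/r*np.sin(th),np.cos(th)]
    R=Ro.from_euler("xyz",s["tcp_rot"]).as_matrix();T=c["T_tool_cam"]
    return R@T[:3,3]+s["eef_pos"],R@T[:3,:3]@d
def wz(c,s,uv,z):
    o,d=wray(c,s,uv);return o+d*(z-o[2])/d[2]
E
python3 - <<'E'
from h import *
s=state();w=viewer.read_camera("wrist");sc=viewer.read_camera("scene")
def dark(im,x0,x1,y0,y1,th=55):
    m=np.zeros(im.shape[:2],np.uint8);m[y0:y1,x0:x1]=(im.max(2)[y0:y1,x0:x1]<th)*255
    n,l,st,ce=cv2.connectedComponentsWithStats(m);k=1+np.argmax(st[1:,4]);p=np.argwhere(l==k)[:,::-1]
    print(st[k],ce[k],cv2.minAreaRect(p.astype(np.float32)));return p
dark(w["pixels"],360,395,225,265); dark(sc["pixels"],245,265,190,220)
for uv,z in[((383,251),102),((371,238),51),((289,133),104),((290,262),104),((409,188),50)]:print("w",uv,z,wz(w,s,uv,z))
for uv,z in[((255.5,199),102),((253,168.5),104),((302,167.5),104)]:print("s",uv,z,onz(sc,uv,z))
E
```

```text
[367 233  23  27 330] [377.9 246.2] ((377.72003173828125, 245.96002197265625), (30.0, 12.0), 53.13010025024414)
[251 196   8  19 120] [255.1 204.7] ((254.5, 205.0), (18.0, 7.0), 90.0)
w (383, 251) 102 [572.8 -71.7 102. ]
w (371, 238) 51 [574.5 -76.5  51. ]
w (289, 133) 104 [466.9  32.4 104. ]
w (290, 262) 104 [480.7 -90.2 104. ]
w (409, 188) 50 [610.2 -13.7  50. ]
s (255.5, 199) 102 [577.  -73.9 102. ]
s (253, 168.5) 104 [477.6 -88.4 104. ]
s (302, 167.5) 104 [467.5  32.7 104. ]
```

```bash
python3 -c "
from h import *
plan([575,-74.5,130],1.056)"
```

```text
shares [-2.3  4.1  3.7] turn 7.7
```

>>> drive_tool:
  deltas: [40,-0.46,0.82,0,0,40,-0.46,0.82,0,0,40,-0.46,0.82,0,0,40,-0.46,0.82,0,0,40,-0.46,0.82,0,0]

```text
t: 11.05
eef_pos: [576.4, -74.4, 222.4]
tcp_rot: [-3.14, -0.001, 1.672]
ft_force: [-0.2, -0.1, 0.6]
opening: 40.0
grasp_force: 0.0
```

>>> drive_tool:
  deltas: [40,0,0,0,1,40,0,0,0,1,40,0,0,0,1,40,0,0,0,1,40,0,0,0,1]

```text
t: 11.55
eef_pos: [575.5, -73.9, 222.4]
tcp_rot: [-3.14, 0.0, 1.269]
ft_force: [0.3, -0.3, -0.9]
opening: 40.1
grasp_force: 0.0
```

>>> drive_tool:
  deltas: [40,0,0,0.8,1,40,0,0,0.8,1,40,0,0,0.8,0.7,40,0,0,0.8,0,40,0,0,0,0]

```text
t: 12.05
eef_pos: [574.0, -73.8, 140.3]
tcp_rot: [-3.137, 0.002, 1.056]
ft_force: [0.0, 0.1, 0.1]
opening: 39.7
grasp_force: 0.0
```

```bash
python3 - <<'E'
from h import *
s=state();w=viewer.read_camera("wrist");print(s["t"],s["eef_pos"],s["tcp_rot"][2])
plan([575,-74.5,82],1.056)
cv2.imwrite("pics/wrist3.png",w["pixels"])
E
```

```text
12.05 [574.  -73.8 140.3] 1.056377695115618
shares [-0.   0.   2.4] turn 0.01
```

View pics/wrist3.png

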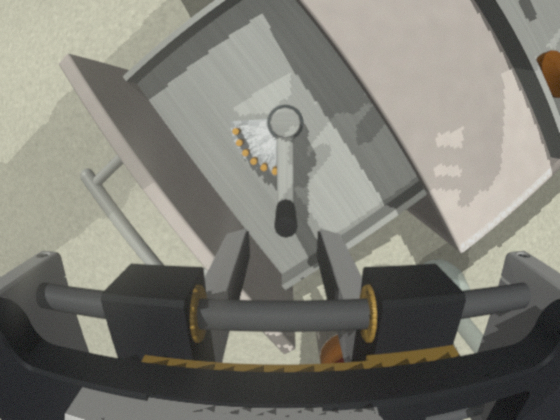

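The knob at (286,218) sits centred between the fingers, with the arm along the image vertical. The six brass pins run from (274,172) (pin 1) to (235,131) (pin 6), and the pivot cap is at (285,121).

```bash
python3 - <<'E'
from h import *
s=state();w=viewer.read_camera("wrist");im=w["pixels"]
hsv=cv2.cvtColor(im,cv2.COLOR_BGR2HSV)
m=((hsv[...,1]>110)&(hsv[...,2]>90)&(hsv[...,0]<30)).astype(np.uint8);m[:115]=0;m[185:]=0;m[:,:225]=0;m[:,290:]=0
n,l,st,ce=cv2.connectedComponentsWithStats(m)
P=np.array([wz(w,s,ce[i],40) for i in range(1,n) if st[i,4]>5])[:,:2]
print(st[1:,4],P)
# circle fit with r=42 for pivot
from scipy.optimize import least_squares
f=least_squares(lambda q:np.hypot(*(P-q).T)-42,[609.5,-13.8]);pv=f.x;print("pivot",pv,f.fun)
for c in(pv,np.array([609.5,-13.8])):
    a=np.arctan2(*(P-c).T[::-1])%(2*np.pi);print("pin angles",np.round(np.sort(a)[::-1],3), "x axis", round(np.mean(a)-0.24,3))
E
```

```text
[27 28 27 31 33 20] [[570.4  -0.3]
 [568.3 -10.1]
 [568.3 -20. ]
 [570.5 -29.7]
 [575.3 -38.3]
 [581.5 -45.6]]
pivot [609.9 -14.7] [ 0.1 -0.1 -0.   0.2 -0.1  0. ]
pin angles [4.  3.7 3.5 3.3 3.  2.8] x axis 3.145
pin angles [4.  3.8 3.5 3.3 3.1 2.8] x axis 3.165
```

>>> drive_tool:
  deltas: [40,0,0,0.8,0,40,0,0,0.8,0,40,0,0,0.75,0,40,0,0,0,0,22,0,0,0,0]

```text
t: 12.65
eef_pos: [576.5, -74.0, 85.8]
tcp_rot: [3.141, -0.0, 1.056]
ft_force: [0.6, -0.2, 0.1]
opening: 35.2
grasp_force: 0.0
```

>>> drive_tool:
  deltas: [12,0,0,0,0,8,0,0,0,0,8,0,0,0,0,8,0,0,0,0,8,0,0,0,0]
  grip_force: 20

```text
t: 13.15
eef_pos: [576.4, -73.9, 85.7]
tcp_rot: [3.141, -0.001, 1.056]
ft_force: [-3.4, 2.4, 8.4]
opening: 15.6
grasp_force: 20.0
```

>>> drive_tool:
  deltas: [8,0,-0.022,0,0.1,8,0,-0.022,0,0.1,8,0,-0.022,0,0.1,8,0,-0.022,0,0.1,8,0,-0.022,0,0.1]

```text
t: 13.65
eef_pos: [574.9, -73.2, 85.7]
tcp_rot: [3.139, -0.001, 1.015]
ft_force: [4.0, -3.2, 7.0]
opening: 15.5
grasp_force: 20.0
```

>>> drive_tool:
  deltas: [8,0,-0.022,0,0.1,8,0,-0.022,0,0.1,8,0,-0.022,0,0.1,8,0,-0.022,0,0.1,8,0,-0.022,0,0.1]

```text
t: 14.15
eef_pos: [572.6, -71.8, 85.7]
tcp_rot: [3.139, -0.001, 0.975]
ft_force: [3.6, -4.0, 7.3]
opening: 15.5
grasp_force: 20.0
```

>>> drive_tool:
  deltas: [8,0,-0.022,0,0.1,8,0,-0.022,0,0.1,8,0,-0.022,0,0.1,8,0,-0.022,0,0.1,8,0,-0.022,0,0.1]

```text
t: 14.65
eef_pos: [570.3, -70.3, 85.7]
tcp_rot: [3.139, -0.001, 0.935]
ft_force: [3.8, -3.6, 8.0]
opening: 15.3
grasp_force: 20.0
```

>>> drive_tool:
  deltas: [8,0,-0.022,0,0.1,8,0,-0.022,0,0.1,8,0,-0.022,0,0.1,8,0,-0.022,0,0.1,8,0,-0.022,0,0.1]

```text
t: 15.15
eef_pos: [568.2, -68.8, 85.7]
tcp_rot: [3.139, -0.001, 0.895]
ft_force: [5.2, -5.0, 6.5]
opening: 15.5
grasp_force: 20.0
```

>>> drive_tool:
  deltas: [8,0,-0.022,0,0.1,8,0,-0.022,0,0.1,8,0,-0.022,0,0.1,8,0,-0.022,0,0.1,8,0,-0.022,0,0.1]

```text
t: 15.65
eef_pos: [566.2, -67.3, 85.7]
tcp_rot: [3.139, -0.001, 0.855]
ft_force: [6.7, -6.7, 5.1]
opening: 15.3
grasp_force: 20.0
```

>>> drive_tool:
  deltas: [8,0,-0.022,0,0.1,8,0,-0.022,0,0.1,8,0,-0.022,0,0.1,8,0,-0.022,0,0.1,8,0,-0.022,0,0.1]

```text
t: 16.15
eef_pos: [564.0, -65.4, 85.7]
tcp_rot: [3.139, -0.001, 0.814]
ft_force: [5.6, -5.2, 5.7]
opening: 15.8
grasp_force: 20.0
```

>>> drive_tool:
  deltas: [8,0,-0.022,0,0.1,8,0,-0.022,0,0.1,8,0,-0.022,0,0.1,8,0,-0.022,0,0.1,8,0,-0.022,0,0.1]

```text
t: 16.65
eef_pos: [561.7, -63.2, 85.7]
tcp_rot: [3.14, -0.001, 0.775]
ft_force: [3.1, -4.1, 8.1]
opening: 15.3
grasp_force: 20.0
```

>>> drive_tool:
  deltas: [8,0,-0.022,0,0.1,8,0,-0.022,0,0.1,8,0,-0.022,0,0.1,8,0,-0.022,0,0.1,8,0,-0.022,0,0.1]

```text
t: 17.15
eef_pos: [559.9, -61.4, 85.7]
tcp_rot: [3.139, -0.001, 0.734]
ft_force: [3.4, -5.7, 7.5]
opening: 15.2
grasp_force: 20.0
```

>>> drive_tool:
  deltas: [8,0,-0.022,0,0.1,8,0,-0.022,0,0.1,8,0,-0.022,0,0.1,8,0,-0.022,0,0.1,8,0,-0.022,0,0.1]

```text
t: 17.65
eef_pos: [558.2, -59.5, 85.7]
tcp_rot: [3.139, -0.001, 0.694]
ft_force: [3.0, -5.2, 7.6]
opening: 15.5
grasp_force: 20.0
```

>>> drive_tool:
  deltas: [8,0,-0.022,0,0.1,8,0,-0.022,0,0.1,8,0,-0.022,0,0.1,8,0,-0.022,0,0.1,8,0,-0.022,0,0.1]

```text
t: 18.15
eef_pos: [556.4, -57.4, 85.7]
tcp_rot: [3.139, -0.001, 0.654]
ft_force: [3.4, -6.8, 7.0]
opening: 15.2
grasp_force: 20.0
```

>>> drive_tool:
  deltas: [8,0,-0.022,0,0.1,8,0,-0.022,0,0.1,8,0,-0.022,0,0.1,8,0,-0.022,0,0.1,8,0,-0.022,0,0.1]

```text
t: 18.65
eef_pos: [554.9, -55.5, 85.7]
tcp_rot: [3.139, -0.001, 0.614]
ft_force: [5.2, -9.3, 7.1]
opening: 15.8
grasp_force: 20.0
```

>>> drive_tool:
  deltas: [8,0,-0.022,0,0.1,8,0,-0.022,0,0.1,8,0,-0.022,0,0.1,8,0,-0.022,0,0.1,8,0,-0.022,0,0.1]

```text
t: 19.15
eef_pos: [553.2, -53.3, 85.7]
tcp_rot: [3.139, -0.001, 0.574]
ft_force: [3.1, -8.2, 6.4]
opening: 15.3
grasp_force: 20.0
```

>>> drive_tool:
  deltas: [8,0,-0.022,0,0.1,8,0,-0.022,0,0.1,8,0,-0.022,0,0.1,8,0,-0.022,0,0.1,8,0,-0.022,0,0.1]

```text
t: 19.65
eef_pos: [551.3, -50.5, 85.6]
tcp_rot: [3.14, -0.001, 0.534]
ft_force: [0.9, -6.8, 8.9]
opening: 15.6
grasp_force: 20.0
```

>>> drive_tool:
  deltas: [8,0,-0.022,0,0.1,8,0,-0.022,0,0.1,8,0,-0.022,0,0.1,8,0,-0.022,0,0.1,8,0,-0.022,0,0.1]

```text
t: 20.15
eef_pos: [550.0, -48.3, 85.6]
tcp_rot: [3.14, -0.001, 0.494]
ft_force: [1.0, -7.5, 10.1]
opening: 15.6
grasp_force: 20.0
```

>>> drive_tool:
  deltas: [8,0,-0.022,0,0.1,8,0,-0.022,0,0.1,8,0,-0.022,0,0.1,8,0,-0.022,0,0.1,8,0,-0.022,0,0.1]

```text
t: 20.65
eef_pos: [548.7, -46.0, 85.6]
tcp_rot: [3.14, -0.001, 0.454]
ft_force: [1.1, -7.7, 9.0]
opening: 16.1
grasp_force: 20.0
```

>>> drive_tool:
  deltas: [8,0,-0.022,0,0.1,8,0,-0.022,0,0.1,8,0,-0.022,0,0.1,8,0,-0.022,0,0.1,8,0,-0.022,0,0.1]

```text
t: 21.15
eef_pos: [547.5, -43.6, 85.6]
tcp_rot: [3.14, -0.001, 0.414]
ft_force: [0.3, -9.3, 10.8]
opening: 15.6
grasp_force: 20.0
```

>>> drive_tool:
  deltas: [8,0,-0.022,0,0.1,8,0,-0.022,0,0.1,8,0,-0.022,0,0.1,8,0,-0.022,0,0.1,8,0,-0.022,0,0.1]

```text
t: 21.65
eef_pos: [546.5, -41.6, 85.6]
tcp_rot: [3.139, -0.001, 0.374]
ft_force: [1.3, -11.5, 9.9]
opening: 15.3
grasp_force: 20.0
```

>>> drive_tool:
  deltas: [8,0,-0.022,0,0.1,8,0,-0.022,0,0.1,8,0,-0.022,0,0.1,8,0,-0.022,0,0.1,8,0,-0.022,0,0.1]

```text
t: 22.15
eef_pos: [545.4, -38.8, 85.6]
tcp_rot: [3.14, -0.001, 0.334]
ft_force: [-1.6, -6.0, 10.7]
opening: 15.8
grasp_force: 20.0
```

>>> drive_tool:
  deltas: [8,0,-0.022,0,0.1,8,0,-0.022,0,0.1,8,0,-0.022,0,0.1,8,0,-0.022,0,0.1,8,0,-0.022,0,0.1]

```text
t: 22.65
eef_pos: [544.2, -35.6, 85.5]
tcp_rot: [3.14, -0.0, 0.294]
ft_force: [-1.7, -6.3, 11.2]
opening: 15.5
grasp_force: 20.0
```

>>> drive_tool:
  deltas: [8,0,-0.022,0,0.1,8,0,-0.022,0,0.1,8,0,-0.022,0,0.1,8,0,-0.022,0,0.1,8,0,-0.022,0,0.1]

```text
t: 23.15
eef_pos: [543.5, -33.3, 85.6]
tcp_rot: [3.14, -0.0, 0.254]
ft_force: [-2.0, -8.2, 11.7]
opening: 15.4
grasp_force: 20.0
```

>>> drive_tool:
  deltas: [8,0,-0.022,0,0.1,8,0,-0.022,0,0.1,8,0,-0.022,0,0.1,8,0,-0.022,0,0.1,8,0,-0.022,0,0.1]

```text
t: 23.65
eef_pos: [542.8, -30.7, 85.5]
tcp_rot: [3.14, -0.0, 0.214]
ft_force: [-2.2, -8.7, 12.8]
opening: 15.6
grasp_force: 20.0
```

>>> drive_tool:
  deltas: [8,0,-0.022,0,0.1,8,0,-0.022,0,0.1,8,0,-0.022,0,0.1,8,0,-0.022,0,0.1,8,0,-0.022,0,0.1]

```text
t: 24.15
eef_pos: [542.2, -28.1, 85.5]
tcp_rot: [3.14, -0.0, 0.174]
ft_force: [-2.6, -9.3, 13.4]
opening: 15.3
grasp_force: 20.0
```

>>> drive_tool:
  deltas: [8,0,-0.022,0,0.1,8,0,-0.022,0,0.1,8,0,-0.022,0,0.1,8,0,-0.022,0,0.1,8,0,-0.022,0,0.1]

```text
t: 24.65
eef_pos: [541.7, -25.8, 85.5]
tcp_rot: [3.139, -0.0, 0.134]
ft_force: [-3.2, -7.6, 13.2]
opening: 15.6
grasp_force: 20.0
```

>>> drive_tool:
  deltas: [8,0,-0.022,0,0.1,8,0,-0.022,0,0.1,8,0,-0.022,0,0.1,8,0,-0.022,0,0.1,8,0,-0.022,0,0.1]

```text
t: 25.15
eef_pos: [541.2, -23.2, 85.5]
tcp_rot: [3.139, -0.0, 0.093]
ft_force: [-3.3, -9.9, 13.7]
opening: 15.4
grasp_force: 20.0
```

>>> drive_tool:
  deltas: [8,0,-0.022,0,0.1,8,0,-0.022,0,0.1,8,0,-0.022,0,0.1,8,0,-0.022,0,0.1,8,0,-0.022,0,0.1]

```text
t: 25.65
eef_pos: [541.0, -19.5, 85.5]
tcp_rot: [3.14, -0.0, 0.054]
ft_force: [-2.8, -8.8, 13.7]
opening: 15.9
grasp_force: 20.0
```

```bash
python3 - <<'E'
from h import *
s=state();w=viewer.read_camera("wrist");sc=viewer.read_camera("scene")
print(s["t"],s["eef_pos"],s["ft_force"],s["ft_torque"])
a=cv2.resize(w["pixels"][60:270,180:380],(400,420),interpolation=cv2.INTER_CUBIC);b=cv2.resize(sc["pixels"][150:255,210:310],(400,420),interpolation=cv2.INTER_CUBIC)
cv2.imwrite("pics/c4.png",np.hstack([a,b]))
im=w["pixels"];hsv=cv2.cvtColor(im,cv2.COLOR_BGR2HSV)
m=((hsv[...,1]>110)&(hsv[...,2]>90)&(hsv[...,0]<30)).astype(np.uint8);m[:70]=0;m[240:]=0;m[:,:200]=0;m[:,370:]=0
n,l,st,ce=cv2.connectedComponentsWithStats(m)
for i in range(1,n):
    if st[i,4]>5: print(st[i,4],ce[i],wz(w,s,ce[i],40))
E
```

```text
25.65 [541.  -19.5  85.5] [-2.8 -8.8 13.7] [-1.8  0.8 -0. ]
62 [322.6 167.4] [582.4 -45.4  40. ]
59 [311.5 176.7] [575.6 -38.3  40. ]
38 [254.9 181.1] [570.6  -0.3  40. ]
32 [298.7 183.2] [570.7 -29.9  40. ]
25 [267.7 184.9] [568.3  -9.   40. ]
```

View pics/c4.png

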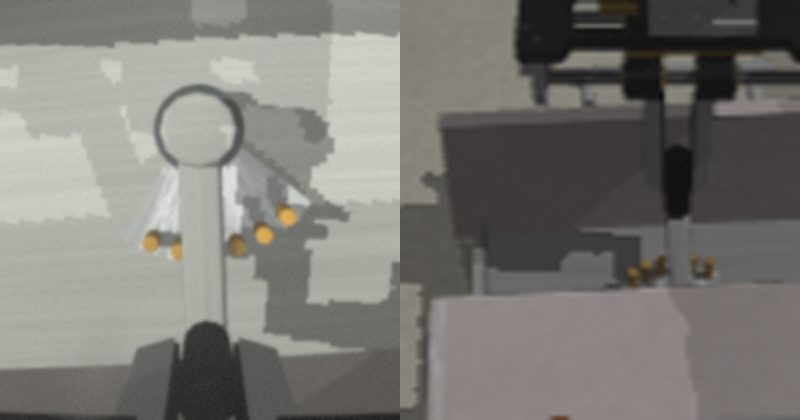

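The crop shows pins 1–3 to the right of the arm, pins 5 and 6 to the left, and pin 4 hidden beneath it. The 3.7 mm step against 2.7 mm commanded fits click 4 just releasing. About 4 mm more puts the knob at the middle.

>>> drive_tool:
  deltas: [8,0,-0.022,0,0.1,8,0,-0.022,0,0.1,8,0,-0.022,0,0.1,8,0,-0.022,0,0.1,8,0,0,0,0]

```text
t: 26.25
eef_pos: [541.0, -17.4, 85.5]
tcp_rot: [3.14, -0.0, 0.022]
ft_force: [-2.8, -7.2, 13.0]
opening: 15.3
grasp_force: 20.0
```

>>> drive_tool:
  deltas: [8,0,-0.022,0,0.1,8,0,0,0,0,8,0,0,0,0,8,0,0,0,0,8,0,0,0,0]

```text
t: 26.75
eef_pos: [541.0, -16.9, 85.5]
tcp_rot: [3.14, -0.0, 0.014]
ft_force: [-2.7, -8.2, 13.6]
opening: 15.3
grasp_force: 20.0
```

```bash
python3 - <<'E'
from h import *
s=state();w=viewer.read_camera("wrist");sc=viewer.read_camera("scene")
print(s["t"],s["eef_pos"],s["tcp_rot"],s["ft_force"])
v=np.array(s["eef_pos"][:2])-[609.9,-14.7];print("arm angle",np.round(np.arctan2(v[1],v[0])%(2*np.pi),3),np.hypot(*v))
a=cv2.resize(w["pixels"][60:270,180:380],(400,420),interpolation=cv2.INTER_CUBIC);b=cv2.resize(sc["pixels"][150:255,210:310],(400,420),interpolation=cv2.INTER_CUBIC)
cv2.imwrite("pics/c5.png",np.hstack([a,b]))
for uv in[(x,y) for y in(150,) for x in(0,)]:pass
g=cv2.cvtColor(w["pixels"],cv2.COLOR_BGR2GRAY)
for uv in[(266,0),(0,0)]:pass
R=Ro.from_euler("xyz",s["tcp_rot"]).as_matrix();T=w["T_tool_cam"]
for k,ang in enumerate(3.145+np.array([.84,.6,.36,.12,0,-.12,-.36])):
    p=np.r_[[609.9,-14.7]+42*np.array([np.cos(ang),np.sin(ang)]),46 if k==4 else 40]
    q=T[:3,:3].T@(R.T@(p-s["eef_pos"])-T[:3,3]);th=np.arctan2(np.hypot(q[0],q[1]),q[2])
    print(k,w["mtx"][:2,2]+w["mtx"][0,0]*th*q[:2]/np.hypot(q[0],q[1]))
E
```

```text
26.75 [541.  -16.9  85.5] [ 3.1 -0.   0. ] [-2.7 -8.2 13.6]
arm angle 3.173 68.96652656931872
0 [325.2 166.5]
1 [313.7 176. ]
2 [300.4 182.6]
3 [285.9 185.9]
4 [278.4 188. ]
5 [271.1 185.8]
6 [256.7 182.2]
```

View pics/c5.png

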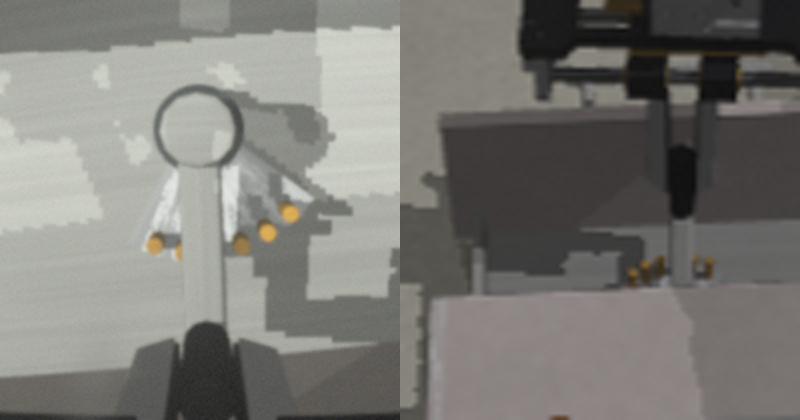

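The arm's centreline is at about full-image column 281.5 at the pin radius. Midway between pins 4 and 5 is at 278.4, so the knob is 2–3 mm short of centre. I'll nudge it about 2 mm further.

>>> drive_tool:
  deltas: [8,0,-0.022,0,0.1,8,0,-0.022,0,0.1,8,0,-0.022,0,0.1,8,0,-0.022,0,0.1,8,0,0,0,0]

```text
t: 27.35
eef_pos: [540.9, -14.8, 85.5]
tcp_rot: [3.14, -0.0, -0.018]
ft_force: [-3.0, -9.0, 13.5]
opening: 15.5
grasp_force: 20.0
```

>>> drive_tool:
  deltas: [8,0,0,0,0,8,0,0,0,0,8,0,0,0,0,8,0,0,0,0,8,0,0,0,0]

```text
t: 27.85
eef_pos: [540.9, -14.8, 85.5]
tcp_rot: [3.14, -0.0, -0.018]
ft_force: [-3.4, -7.6, 13.2]
opening: 15.6
grasp_force: 20.0
```

Arm angle is 3.143 against a midpoint of 3.145 to 3.165, steady, with about 8 N from the spring. Handing in.

```bash
python3 -c "
from station import ticket
print(ticket.finish_job())"
```

```text
the job is handed in; nothing more can be done
None
```

I handed the job in at about 28 s, with no verdict returned: the drawer was pulled to its end stop and the lever held still, by my measurements within 2 mm of midway between pins 4 and 5; click 4 showed as a jump in motion, not the clear force peak of clicks 1–3, and I didn't re-check the glassware after the start.

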